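# Lock the vial block onto the shaking plate with its quarter-turn toggle

## Task

Push the vial block fully home against the back stop of the shaking plate, then take the quarter-turn toggle from its stand, pass its cross-bar down through the window in the block's lug and the narrow slot of the keeper plate below it, press it down against its spring, turn it a quarter turn and let it go, so that its cross-bar catches across the underside of the keeper and the spring holds the block down. Push and press gently throughout, feeling for the keeper's slot instead of forcing it, and leave the glassware and other things where they are.

Things in the scene. Friction and masses are not known exactly. Their poses are not given: they have to be found in the camera images.
- platform: Black heated shaking plate, fixed: 280 (x) by 300 (y) by 55 mm high. Origin: centre of its underside, on the bench; z up, -x is its front (robot's side). Flat deck 55 mm above the origin. On it two dark side guides, 12 mm high, inner faces at y = +-57 mm, 122 mm long, and a back stop form the vial block's seat. Pressing the toggle on deck or keeper with over 40 N damages them.
- back_stop (a point): Foot of the back stop's front face, mid-width, on the deck: x = 67.5, y = 0, z = 55 mm in the platform's frame, axes as the platform's. The stop is 16 mm high.
- slot_mid (a point): x = -85, y = 0, z = 51 mm in the platform's frame and axes: top face of the keeper, a steel plate under a 39 (x) by 40 (y) mm opening in the 4 mm deck sheet. The keeper has one through slot 9 mm wide (x), 30 mm long (y). It was clamped by hand: the slot's middle lies anywhere within 10 mm of this point along x (at y = 0), stays put, and must be felt for (or seen).
- groove_mid (a point): Underside of the 5 mm keeper, below slot_mid: z = 46 mm in the platform's frame. A cross groove along x through the slot's middle, 12 mm wide (y), has its roof here, between lands that stand 2.5 mm lower (z = 43.5 mm). Free space below to z = 10 mm. The turned cross-bar (7 mm thick) is drawn up into this groove; its centre is then at about z = 42.5 mm.
- block: Loose aluminium vial block, 0.5 to 0.7 kg, with capped vials, on the deck between the guides. Body 75 (x) by 110 (y) by 40 mm high, caps to 59 mm; origin: centre of its underside, z up, axes about as the platform's. Home: rear face on the back stop, origin at x = 30 mm in the platform's frame. It starts 15 to 30 mm short of that (towards -x). Push it with less than 40 N.
- push_face (a point): Centre of the block's front (-x) face, 23 mm above the deck: the place to push towards +x. It takes about 2 to 5 N to slide.
- lug_slot (a point): Middle of the window in the block's lug, at the lug's top face: x = -115, y = 0, z = 6 mm in the block's frame. The lug is a 6 mm plate, 70 mm wide, lying on the deck from the front face 100 mm out to -x. Its window is 35 mm (x) by 34 mm (y). With the block home it lies right over slot_mid and shows the whole keeper slot.
- toggle: Quarter-turn toggle, 0.1 kg, upright in its stand. Origin: centre of its steel cross-bar, 7 mm (x) by 24 mm (y) by 7 mm; z up the 7 mm round shank. Spring washer, 50 mm wide, 4 mm thick, underside 15 mm above the origin, slides up 9 mm: 4 N to start, 7 N at 3.5 mm, 10 N at 7 mm. To turn under the lands press the origin down to z = 37 to 39.5 mm in the platform's frame; turn either way.
- handle (a point): Middle of the toggle's black T-handle, 53 mm above the toggle's origin, axes as the toggle's: 12 mm thick (x), 46 mm long (y, parallel to the cross-bar), 22 mm tall, over a round hub 18 mm wide and 8 mm tall.
- stand: Grey plastic parking stand, fixed: 60 by 60 mm, 40 mm high, foot plate 84 by 74 by 6 mm. The toggle hangs by its washer from an open well 30 by 30 mm, with some play, turned up to 1.1 rad; its origin is then 25 mm above the bench. Origin: centre of the stand's underside.
- flask_a: 50 ml glass conical flask, 51 mm base, 85 mm tall, standing on the deck at the back right (-y) of the block; origin at the centre of its underside. Leave it alone.
- flask_b: The same kind of flask, on the deck at the back left (+y) of the block. Leave it alone.
- flask_c: The same kind of flask, on the bench beyond the toggle's stand. Leave it alone.
- flask_d: The same kind of flask, on the bench at the left front. Leave it alone.
- beaker: Glass beaker, 70 mm wide, 90 mm tall, on the bench left of the platform; origin at the centre of its underside. Leave it alone.
- spatula: Steel lab spatula lying on the bench to the right of the stand, about 160 mm long; origin at its middle. Leave it alone.
- vial: Spare capped glass vial, 27 mm wide, 57 mm tall, upright on the bench near the stand; origin at the centre of its underside. Leave it alone.
- petri: Flat clear dish, 90 mm wide, 16 mm high, on the bench left of the platform; origin at the centre of its underside. Leave it alone.
Mind the look-alikes: they are no part of the job. Leave any purple look-alike of the toggle alone.

How it is judged (in metres and radians):
On the way, in this order (a step that is already met when the one before it is completed fails the run):
1. the block is home against the back stop (x of block in the frame of platform above 0.0275 m and z of block in the frame of platform below 0.058 m), for 0.2 s.
2. the toggle's cross-bar is down through the keeper's slot (z of toggle in the frame of platform below 0.0412 m and horizontal distance between toggle and slot_mid below 0.014 m and angle between the y axis of toggle and the y axis of platform, either way round below 0.6 rad), for 0.05 s.
At the end, for the whole second after the job is handed in: Block within 2.5 mm of home and flat on the deck; toggle upright (0.1 rad) in the keeper's slot, cross-bar within 0.2 rad of the platform's x, origin 10.5 to 13.8 mm below the deck top (in the cross groove), its spring pulling up on the keeper with over 2 N; all at rest, let go (all of step 1 and horizontal distance between toggle and slot_mid below 0.014 m and z of toggle in the frame of platform between 0.0412 and 0.0445 m and angle between the y axis of toggle and the x axis of platform, either way round below 0.2 rad and angle between toggle's own z axis and vertical below 0.1 rad and contact force between toggle and platform above 2 N and linear speed of each of toggle, block below 0.02 m/s); the robot touches nothing.
It fails at once if the toggle is pressed against the deck or keeper with more than 40 N (contact force between toggle and platform above 40 N).
It fails at once if the toggle is pressed on the block with more than 40 N (contact force between toggle and block above 40 N).
It fails at once if the gripper pushes the block with more than 40 N (contact force between the fingers and block above 40 N).
It fails at once if a bystander is moved more than 20 mm (distance of any of flask_a, flask_b, flask_c, flask_d, beaker, spatula, vial, petri from where it was at the start of the episode above 0.02 m).
It also fails if it takes over 72 s, if anything falls off the work surface, if the arm or the gripper's body presses on something with over 40 N, if the wrist force passes 120 N, or if a joint passes its speed limit or range.

## Robot

A 7-joint arm with a two-finger parallel gripper is mounted at the origin on the work surface. World frame = base frame: x ahead of the robot, y to its left, z up, the work surface at z = 0. Lengths are in mm, angles in degrees, forces in N, time in s.
With the tool pointing down it reaches from about 425 to 825 mm from the base axis. Payload 3.6 kg.
Tool frame: the origin (TCP) lies at the very end of the fingers, on their centre line; the grasp point (between the pads) lies hold_point_z behind it (hold_point_z is the distance from the TCP to the grasp point, in mm); z points along the fingers, y is the direction in which the jaws open and shut (so a half turn about z gives the same grasp; the last joint's range is limited). The gripper opens to 85 mm and grips with 20 to 120 N. Pads are 22 mm wide; open, the fingers measure 114 mm over their backs; the gripper's body (76 mm by 85 mm) begins 54 mm behind the grasp point. The pads swing forward as they close: fully open they stand 13 mm farther back than shut.
Start: joints at [-68.898, 35.231, -0.722, 81.555, 0.464, 63.22, -2.315], TCP at [249.97, 599.981, 231.297] pointing down, gripper open.
Joint ranges: [-178.69, 178.69], [-17.37, 117.87], [-77.05, 75.6], [15.02, 138.74], [-78.02, 258.01], [0.78, 113.62], [-162.83, 162.83]. Speed limits (degrees/s): [159.86, 159.86, 180, 180, 180, 180, 180].

## Interface

Orientations are given as a 3x3 rotation matrix whose columns are the frame's x, y, z axes.
In Python, from station import * gives the robot as it stands.
- The arm moves only by the tool step_arm, never from a script. Its argument "steps" is a list that holds one entry, the list of rows, each a list of 4 numbers: the shift along the tool's x, y, z in mm, then the turn about the tool's z in rad. A call has 1 to 20 rows; each row is the pose to reach, as a shift and turn from the pose commanded when the call began, along the tool's axes at that moment; what a row does not reach only later rows make up. A row lasts 1/8 s, in which the tool goes at most 62.5 mm and 10.7 degrees, less where a joint would pass 70% of its speed; a pose out of reach is approached as far as the arm can. A call with a gripper value outside its range is refused whole. "claw" is the opening, from 0 (shut) to 1 (fully open), set as the call begins (left out, the last holds). The fingers move at their own pace and stop on an object; "squeeze" is the grip in N (left out, the last holds). Time passes only in rows, so rows that repeat a pose let the fingers close. It gives the time, the measured TCP pose, the force and the opening at its end, in the units of the state.
- get_state(): the state, without advancing time (a new reading comes with each control period).
- snapshot(name): name is "scene" or "top" or "wrist"; returns a dict with "pixels" (384x512x3 uint8, blue, green, red), "K" (3x3 intrinsics, pixels), "cam_to_world" (4x4, takes a point from camera to world coordinates); the wrist camera has in their place "T_tool_cam" (4x4, takes a point from camera to tool coordinates, whose origin is the TCP and whose axes are the flange's). Camera axes: x right, y up, looking along -z (the intrinsics and any distortion apply to the point x, -y, -z); pixel columns grow to the right and rows downward; lengths in mm; the calibration is good to about 2 mm. A picture is of the moment at which its call begins: read the wrist's pose just before it. There is no depth.
- job_done(): hands the job in, once; it reports no verdict.
Trained networks look in the newest picture that a camera, given by its name, has taken for a name from the list of things; names that differ only in an ending like _2 or _b are one class to them, and where a whole thing is asked for, a point or a joint stands for the part that bears it (a point fixed in the world has none). Each returns a list of dicts, best first, with "score" (0 to 1); they miss things now and then, are a little off and sometimes report something else, mostly with a low value. They report only what shows in the picture. A call takes as long as a camera call. They do not tell look-alikes from the thing itself.
- find_in(camera, name): "box" ([left, top, right, bottom] in pixels, round what is visible of it).
- mark_of(camera, name): "centre" ([column, row] in pixels: a listed point, or the origin of a listed thing).
The state is a dict: "t": time; "qpos": joint angles; "qvel": joint speeds; "tau": joint torques, N m; "tcp_pos": TCP position; "orientation": TCP orientation; "contact_force": force on the tool from outside, world axes, zero at the start; "moment": the same for the moment, N m; "grip_width": finger opening in mm.
Only numpy, scipy, OpenCV 4.12 (cv2) and the standard library are available. Lean on these libraries where they do the work, as an engineer would, in place of code of your own. Each camera call takes 0.05 s, during which the arm holds its last target. There are 200 camera calls.

## Working session

There is one attempt and no reset: what is moved stays moved. The work goes in short steps, Python scripts to look and compute and a tool call to move; the robot and the scene stay as the last step left them, time stands still between calls to the robot, and variables do not carry over. Pictures are saved under pics/ and viewed, about 8 in all and at most 12, crops included, and the job is handed in when it is done.

Besides the shell and the picture viewer there is one more tool, called after ">>>" as a command line: name --argument value ..., lists and objects as JSON in quotes. step_arm: Moves the arm, as the interface text tells. Its arguments: {"type":"object","properties":{"steps":{"type":"array","items":{"type":"array","items":{"type":"array","items":{"type":"number"}}}},"claw":{"type":"number"},"squeeze":{"type":"number"}},"required":["steps"]}

```bash
ls; mkdir -p pics; cat > h.py <<'E'
from station import *
import numpy as np, cv2
def ray(s,px):
    K=np.array(s["K"]);M=np.array(s["cam_to_world"])
    d=np.linalg.inv(K)@np.array([px[0],px[1],1.]); d=M[:3,:3]@np.array([d[0],-d[1],-d[2]])
    return M[:3,3],d
def onz(s,px,z):
    o,d=ray(s,px); return o+d*(z-o[2])/d[2]
def proj(s,p):
    M=np.linalg.inv(np.array(s["cam_to_world"]));c=M[:3,:3]@np.array(p)+M[:3,3]
    q=np.array(s["K"])@np.array([c[0],-c[1],-c[2]]);return q[:2]/q[2]
def wrist():
    st=get_state();s=snapshot("wrist");T=np.eye(4);T[:3,:3]=st["orientation"];T[:3,3]=st["tcp_pos"]
    s["cam_to_world"]=T@np.array(s["T_tool_cam"]);return s,st
E
python3 - <<'E'
from h import *
import station
print([n for n in dir(station) if not n.startswith('_')])
np.set_printoptions(precision=1,suppress=True)
st=get_state();print(st)
for c in("scene","top"):
    s=snapshot(c);cv2.imwrite(f"pics/{c}0.png",s["pixels"]);print(c,s["K"],np.array(s["cam_to_world"]))
    for n in("back_stop","slot_mid","push_face","lug_slot","toggle","handle","stand","block","platform","vial","flask_c","spatula"):
        print(n,[(np.round(m["centre"],1).tolist(),round(m["score"],2)) for m in mark_of(c,n)[:3]])
E
```

```text
pics
['IKError', 'find_in', 'get_state', 'hold_point_z', 'job_done', 'mark_of', 'snapshot']
{'t': 0.0, 'qpos': array([-68.9,  35.3,  -0.7,  81.6,   0.5,  63.2,  -2.3]), 'qvel': array([-0. ,  0.1,  0. ,  0. , -0.1, -0.1, -0. ]), 'tau': array([ -0. , -46.9,   0.3, -17.1,   0. ,   0. ,  -0. ]), 'tcp_pos': array([249.7, 599.3, 230.1]), 'orientation': array([[-0.9,  0.4, -0. ],
       [ 0.4,  0.9, -0. ],
       [-0. , -0. , -1. ]]), 'contact_force': array([ 0.1, -0.6,  0.6]), 'moment': array([ 0., -0.,  0.]), 'grip_width': 85.67780444952899}
scene [[371.8   0.  256.4]
 [  0.  371.8 191.3]
 [  0.    0.    1. ]] [[   0.3   -0.6    0.7 1285.3]
 [   0.9    0.2   -0.2 -256.8]
 [  -0.     0.8    0.6  745.9]
 [   0.     0.     0.     1. ]]
back_stop [([301.2, 216.6], 0.75), ([291.5, 209.0], 0.44)]
slot_mid [([289.2, 178.9], 0.79)]
push_face [([292.9, 187.7], 0.86)]
lug_slot [([288.1, 174.8], 0.59)]
toggle [([149.2, 225.5], 0.79), ([140.1, 209.0], 0.61), ([315.4, 150.6], 0.52)]
handle [([145.8, 209.8], 0.89), ([135.6, 193.0], 0.61), ([342.7, 216.7], 0.61)]
stand [([150.2, 233.2], 0.94)]
block [([
[... 324 characters left out ...]
 -1.     0.    -0.    -4.7]
 [   0.     0.2    1.  1207.9]
 [   0.     0.     0.     1. ]]
back_stop [([227.5, 143.9], 0.96)]
slot_mid [([215.4, 198.9], 0.88)]
push_face [([220.2, 172.3], 0.66)]
lug_slot [([212.5, 203.3], 0.96)]
toggle [([371.4, 192.9], 0.76), ([374.7, 237.7], 0.63), ([215.6, 200.8], 0.33)]
handle [([379.4, 236.5], 0.81), ([376.3, 188.4], 0.73)]
stand [([378.4, 149.0], 0.39)]
block [([220.8, 162.5], 0.94), ([376.9, 186.9], 0.34)]
platform [([223.9, 171.3], 0.85), ([216.4, 197.7], 0.16)]
vial [([345.2, 264.4], 0.68), ([218.6, 174.7], 0.55)]
flask_c [([380.2, 148.8], 0.74), ([270.6, 148.5], 0.68), ([148.0, 266.9], 0.56)]
spatula [([417.6, 197.2], 0.77), ([378.2, 192.0], 0.41)]
```

```bash
python3 - <<'E'
import cv2
a=cv2.imread("pics/top0.png")[100:300,120:460]; b=cv2.imread("pics/scene0.png")[140:310,60:400]
a=cv2.resize(a,(600,353),interpolation=3);b=cv2.resize(b,(494,247),interpolation=3)
import numpy as np
o=np.zeros((600,600,3),'uint8');o[:353]=a;o[353:,:494]=b
cv2.imwrite("pics/v1.png",o)
E
```

```text
(no output)
```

View pics/v1.png

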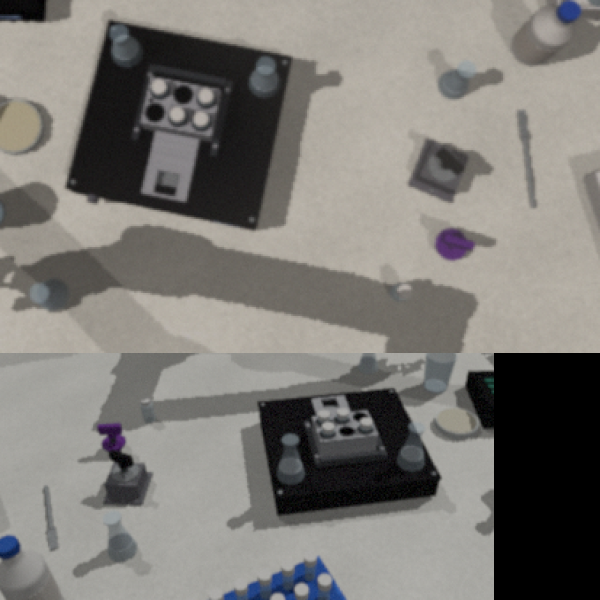

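```bash
python3 - <<'E'
from h import *
np.set_printoptions(precision=1,suppress=True)
s=snapshot("top")
im=s["pixels"]
P={}
for n,z in(("back_stop",55),("slot_mid",51),("push_face",78),("lug_slot",61),("block",55),("platform",0)):
    m=mark_of("top",n)[0];P[n]=onz(s,m["centre"],z);print(n,P[n])
for n,px,z in(("stand",(369.5,198),0),("handle",(376.3,188.4),78),("purple",(379.4,236.5),78)):print(n,onz(s,px,z))
f=1/1.765
c=np.array([onz(s,(120+x*f,100+y*f),55) for x,y in((110,20),(293,59),(256,229),(66,188))])
print(c,c.mean(0));print([np.linalg.norm(c[i]-c[(i+1)%4]) for i in range(4)])
for a,b in((1,0),(2,3)): d=c[b]-c[a];print("y axis yaw",np.degrees(np.arctan2(-d[0],d[1])))
for a,b in((3,0),(2,1)): d=c[b]-c[a];print("x axis yaw",np.degrees(np.arctan2(d[1],d[0])))
d=P["back_stop"]-P["slot_mid"];print("bs",np.degrees(np.arctan2(d[1],d[0])),np.linalg.norm(d))
d=P["block"]-P["lug_slot"];print(np.degrees(np.arctan2(d[1],d[0])),np.linalg.norm(d))
print(np.array(snapshot("wrist")["T_tool_cam"]),snapshot("wrist")["K"],hold_point_z,get_state()["orientation"])
E
```

```text
back_stop [629.7  96.4  55. ]
slot_mid [485.1 110.2  51. ]
push_face [406.8 380.2  78. ]
lug_slot [465.8 119.8  61. ]
block [581.5 103.7  55. ]
platform [559.7 104.6   0. ]
stand [ 503.6 -315.1    0. ]
handle [ 515. -314.   78.]
purple [ 386.7 -318.    78. ]
[[730.8 220.5  55. ]
 [671.7 -72.9  55. ]
 [400.6 -19.4  55. ]
 [457.2 272.4  55. ]] [565.1 100.2  55. ]
[np.float64(299.2806911036208), np.float64(276.3937837363333), np.float64(297.2358136798969), np.float64(278.5304156173994)]
y axis yaw -11.386292096467344
y axis yaw -10.977377580503658
x axis yaw -10.74747628924769
x axis yaw -11.168018288900706
bs -5.430112497316173 145.25503169337696
-7.884843464004932 117.00887017817888
[[   0.     1.     0.3   78.9]
 [   1.    -0.    -0.     0. ]
 [  -0.     0.3   -1.  -142.9]
 [   0.     0.     0.     1. ]] [[299.2   0.  258.1]
 [  0.  299.2 185.6]
 [  0.    0.    1. ]] 18.700000000000003 [[-0.9  0.4 -0. ]
 [ 0.4  0.9 -0. ]
 [ 0.  -0.  -1. ]]
```

```bash
cat >> h.py <<'E'
import json,os
# commanded pose: x,y,z,yaw(of tool y, deg)
def cmd(): return json.load(open("cmd.json")) if os.path.exists("cmd.json") else None
C0=np.array([565,100.]);YAW=-11.1
def PL(x,y=0,yaw=None):
    a=np.radians(YAW);return C0+[x*np.cos(a)-y*np.sin(a),x*np.sin(a)+y*np.cos(a)]
def TOP(p):
    a=np.radians(YAW);d=np.array(p[:2])-C0;return np.array([d[0]*np.cos(a)+d[1]*np.sin(a),-d[0]*np.sin(a)+d[1]*np.cos(a)])
def row(c,t):
    "row from commanded c to target t"
    a=np.radians(c[3]);d=np.array(t[:3])-c[:3]
    ty=np.array([np.cos(a),np.sin(a),0]);tx=np.array([-np.sin(a),np.cos(a),0])
    return [round(float(v),1) for v in(d@tx,d@ty,-d[2])]+[round(float(-np.radians(t[3]-c[3])),4)]
def after(c,r):
    a=np.radians(c[3]);ty=np.array([np.cos(a),np.sin(a),0]);tx=np.array([-np.sin(a),np.cos(a),0])
    return [float(v) for v in np.array(c[:3])+r[0]*tx+r[1]*ty-[0,0,r[2]]]+[float(c[3]-np.degrees(r[3]))]
def go(t):
    "plan; stores the resulting commanded pose"
    c=cmd();r=row(c,t);n=after(c,r);json.dump(n,open("cmd.json","w"));print("ROW",r,"->",np.round(n,1));return r
def done(r):
    "record a hand-written row"
    json.dump(after(cmd(),r),open("cmd.json","w"))
def ms():
    st=get_state();o=st["orientation"];print("t",round(st["t"],2),"tcp",np.round(st["tcp_pos"],1),"yaw",round(float(np.degrees(np.arctan2(o[1,1],o[0,1]))),2),"F",np.round(st["contact_force"],1),"M",np.round(st["moment"],2),"w",round(st["grip_width"],1),"q7",round(float(st["qpos"][6]),1));return st
E
python3 - <<'E'
from h import *
st=ms();o=st["orientation"];print(np.round(o,4))
json.dump([249.97,599.981,231.297,float(np.degrees(np.arctan2(o[1,1],o[0,1])))],open("cmd.json","w"))
go([*PL(-80),200,YAW])
E
```

```text
t 1.75 tcp [250.  600.  231.3] yaw 67.38 F [ 0.9 -0.8  0.6] M [0.02 0.03 0.02] w 85.3 q7 -2.3
[[-9.231e-01  3.846e-01 -1.000e-04]
 [ 3.846e-01  9.231e-01 -0.000e+00]
 [ 0.000e+00 -1.000e-04 -1.000e+00]]
ROW [-404.7, -356.3, 31.3, 1.3697] -> [486.5 115.4 200.  -11.1]
```

>>> step_arm --steps '[[[-404.7,-356.3,31.3,1.3697],[-404.7,-356.3,31.3,1.3697],[-404.7,-356.3,31.3,1.3697],[-404.7,-356.3,31.3,1.3697],[-404.7,-356.3,31.3,1.3697],[-404.7,-356.3,31.3,1.3697],[-404.7,-356.3,31.3,1.3697],[-404.7,-356.3,31.3,1.3697],[-404.7,-356.3,31.3,1.3697],[-404.7,-356.3,31.3,1.3697],[-404.7,-356.3,31.3,1.3697],[-404.7,-356.3,31.3,1.3697]]]' --claw 0

```text
t: 3.25
tcp_pos: [486.0, 117.3, 200.0]
orientation: [[0.189, 0.982, -0.0], [0.982, -0.189, 0.001], [0.001, -0.001, -1.0]]
contact_force: [-0.4, 0.8, -0.4]
grip_width: 0.2
```

```bash
python3 - <<'E'
from h import *
ms();s,st=wrist();cv2.imwrite("pics/w1.png",s["pixels"])
for n,z in(("back_stop",55),("slot_mid",51),("push_face",78),("lug_slot",61),("block",55)):
    for m in mark_of("wrist",n)[:1]: p=onz(s,m["centre"],z);print(n,np.round(m["centre"]),round(m["score"],2),np.round(p,1),"plat",np.round(TOP(p),1))
E
```

```text
t 3.25 tcp [486.  117.3 200. ] yaw -10.91 F [-0.4  0.8 -0.4] M [ 0.03 -0.04  0.  ] w 0.2 q7 -13.7
back_stop [408. 174.] 0.86 [632.6  87.3  55. ] plat [68.8  0.6]
slot_mid [256. 169.] 0.69 [484.1 119.7  51. ] plat [-83.2   3.8]
push_face [353. 171.] 0.64 [573.1 107.8  78. ] plat [6.4 9.2]
block [357. 169.] 0.92 [583.3 102.1  55. ] plat [17.5  5.5]
```

View pics/w1.png

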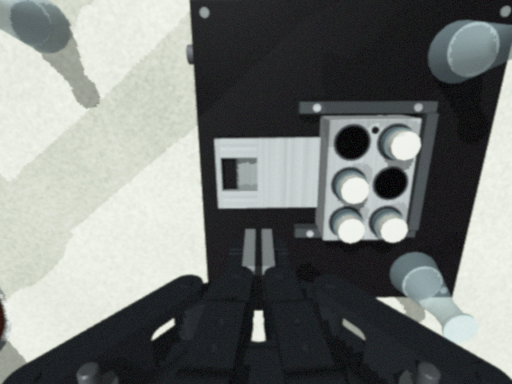

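```bash
python3 - <<'E'
from h import *
s,st=wrist()
for n,px,z in(("winL",(222,175),61),("winR",(258,175),61),("winT",(240,157),61),("winB",(240,192),61),("lugT",(270,137),61),("lugB",(270,209),61),("lugL",(215,175),61),("blkfrontTop",(322,173),95),("blkrearTL",(420,120),95),("guideT",(370,113),67),("guideend",(299,103),67),("screwTL",(204,13),55),("screwTR",(505,12),55),("edgeL1",(192,100),55),("edgeL2",(209,290),55),("edgeT",(340,0),55)):
    p=onz(s,px,z);print(n,np.round(p,1),"plat",np.round(TOP(p),1))
ms()
E
```

```text
winL [451.7 121.3  61. ] plat [-115.3   -0.9]
winR [486.3 114.6  61. ] plat [-80.   -0.9]
winT [472.8 135.5  61. ] plat [-97.3  17.1]
winB [465.3 100.7  61. ] plat [-97.9 -18.5]
lugT [504.5 148.9  61. ] plat [-68.8  36.3]
lugB [491.4  77.   61. ] plat [-67.8 -36.8]
lugL [445.  122.6  61. ] plat [-122.1   -0.9]
blkfrontTop [542.5 115.3  95. ] plat [-25.   10.7]
blkrearTL [626.5 144.5  95. ] plat [51.7 55.5]
guideT [596.6 153.8  67. ] plat [20.6 58.9]
guideend [535.2 174.6  67. ] plat [-43.6  67.5]
screwTL [468.2 262.5  55. ] plat [-126.2  140.9]
screwTR [720.2 214.3  55. ] plat [130.3 142. ]
edgeL1 [439.8 195.4  55. ] plat [-141.2   69.5]
edgeL2 [405.1 -10.2  55. ] plat [-135.7 -139. ]
edgeT [583.1 250.1  55. ] plat [-11.1 150.8]
t 3.6 tcp [486.4 115.8 200. ] yaw -11.05 F [-0.7 -0.5 -0.4] M [0.01 0.03 0.01] w 0.0 q7 -13.7
```

```bash
sed -i 's/C0=np.array(\[565,100.\])/C0=np.array([567,99.6])/' h.py; python3 - <<'E'
from h import *
go([*PL(-68,0),72,YAW])
E
```

```text
ROW [-0.0, 14.0, 128.0, 0.0] -> [500.2 112.7  72.  -11.1]
```

>>> step_arm --steps '[[[0,14,60,0],[0,14,110,0],[0,14,128,0],[0,14,128,0]]]'

```text
t: 4.1
tcp_pos: [499.3, 112.5, 70.7]
orientation: [[0.192, 0.981, -0.003], [0.981, -0.192, -0.001], [-0.002, -0.003, -1.0]]
contact_force: [0.2, -0.9, -0.4]
grip_width: -0.2
```

>>> step_arm --steps '[[[0,8,0,0],[0,14,0,0],[0,20,0,0],[0,24,0,0],[0,28,0,0],[0,32,0,0],[0,34,0,0],[0,36,0,0],[0,38,0,0],[0,40,0,0]]]'

```text
t: 5.35
tcp_pos: [535.0, 106.1, 71.8]
orientation: [[0.191, 0.982, -0.01], [0.982, -0.191, 0.002], [-0.0, -0.01, -1.0]]
contact_force: [-8.3, 1.8, 7.4]
grip_width: -0.2
```

>>> step_arm --steps '[[[0,1,0,0],[0,2,0,0],[0,3,0,0],[0,4,0,0],[0,5,0,0],[0,6,0,0]]]'

```text
t: 6.1
tcp_pos: [540.9, 105.1, 71.8]
orientation: [[0.191, 0.982, -0.01], [0.982, -0.191, 0.002], [-0.0, -0.01, -1.0]]
contact_force: [-7.9, 1.1, 7.2]
grip_width: 0.2
```

>>> step_arm --steps '[[[0,1,0,0],[0,2,0,0],[0,3,0,0],[0,4,0,0]]]'

```text
t: 6.6
tcp_pos: [544.9, 104.3, 71.8]
orientation: [[0.191, 0.982, -0.01], [0.982, -0.191, 0.002], [-0.0, -0.01, -1.0]]
contact_force: [-7.9, 2.1, 7.3]
grip_width: 0.1
```

>>> step_arm --steps '[[[0,1,0,0],[0,2,0,0],[0,3,0,0],[0,4,0,0]]]'

```text
t: 7.1
tcp_pos: [544.9, 104.3, 71.7]
orientation: [[0.19, 0.982, -0.018], [0.982, -0.19, 0.003], [-0.001, -0.018, -1.0]]
contact_force: [-14.8, 2.7, 13.8]
grip_width: -0.2
```

>>> step_arm --steps '[[[0,1,0,0],[0,2,0,0]]]'

```text
t: 7.35
tcp_pos: [545.0, 104.4, 71.7]
orientation: [[0.19, 0.982, -0.022], [0.982, -0.19, 0.004], [-0.001, -0.023, -1.0]]
contact_force: [-17.9, 3.1, 19.1]
grip_width: 0.0
```

>>> step_arm --steps '[[[0,-8,0,0],[0,-20,0,0],[0,-40,-40,0],[0,-60,-90,0],[0,-68,-128,0],[0,-68,-128,0],[0,-68,-128,0]]]'

```text
t: 8.22
tcp_pos: [488.2, 115.0, 199.5]
orientation: [[0.193, 0.981, -0.0], [0.981, -0.193, -0.0], [-0.0, -0.0, -1.0]]
contact_force: [0.9, 0.2, -0.6]
grip_width: 0.5
```

```bash
python3 - <<'E'
from h import *
json.dump([*PL(-80),200,YAW],open("cmd.json","w"))
ms();s,st=wrist();cv2.imwrite("pics/w2.png",s["pixels"])
cv2.imwrite("pics/w2c.png",cv2.resize(s["pixels"][130:220,200:330],None,fx=6,fy=6,interpolation=cv2.INTER_CUBIC))
for n,z in(("slot_mid",51),("lug_slot",61),("block",55)):
    for m in mark_of("wrist",n)[:1]: p=onz(s,m["centre"],z);print(n,np.round(m["centre"]),round(m["score"],2),"plat",np.round(TOP(p),1))
E
```

```text
t 8.22 tcp [488.2 115.  199.5] yaw -11.1 F [ 0.9  0.2 -0.6] M [ 0.03  0.05 -0.03] w 0.5 q7 -13.2
slot_mid [253. 167.] 0.88 plat [-85.    4.6]
lug_slot [335. 175.] 0.48 plat [-4.6 -0.9]
```

View pics/w2c.png

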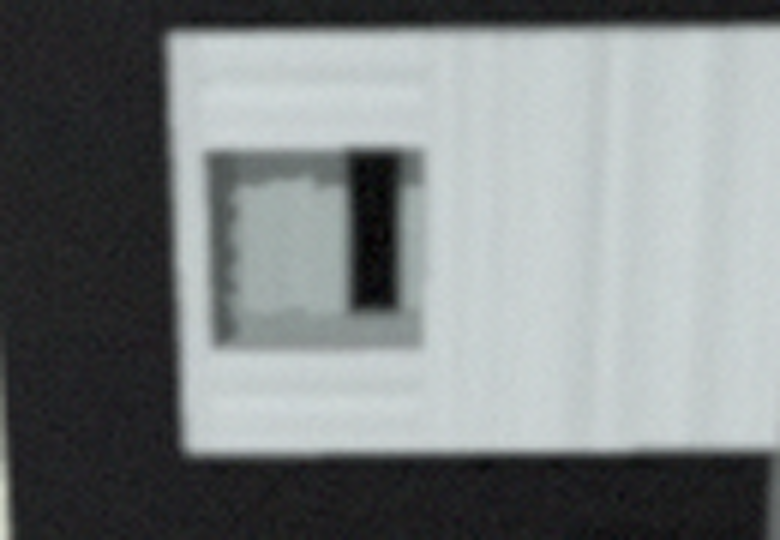

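```bash
python3 - <<'E'
from h import *
s,st=wrist()
def q(n,c,r,z):
    p=onz(s,(200+(c+.5)/6-.5,130+(r+.5)/6-.5),z);print(n,np.round(p,1),"plat",np.round(TOP(p),1))
q("slotL",348,240,51);q("slotR",400,240,51);q("slotB",374,310,51)
q("slotLt",347,160,51);q("slotRt",400,160,51)
q("winL",210,250,61);q("winR",425,250,61);q("winT",310,150,61);q("winB",315,348,61);q("lugT",400,28,61);q("lugB",400,455,61)
q("lug L top",165,35,61);q("lug L bot",185,455,61)
go([503.6,-315,250,-11])
E
```

```text
slotL [487.9 116.4  51. ] plat [-80.9   1.2]
slotR [496.4 114.7  51. ] plat [-72.2   1.2]
slotB [489.8 103.5  51. ] plat [-76.5 -11. ]
slotLt [490.4 129.8  51. ] plat [-81.   14.9]
slotRt [498.9 128.1  51. ] plat [-72.3  14.9]
winL [466.2 121.7  61. ] plat [-103.2    2.2]
winR [500.3 115.   61. ] plat [-68.4   2.2]
winT [485.4 134.7  61. ] plat [-86.9  18.7]
winB [479.5 102.   61. ] plat [-86.3 -14.5]
lugT [503.  150.9  61. ] plat [-72.7  38. ]
lugB [489.8  80.7  61. ] plat [-72.1 -33.4]
lug L top [466.8 156.9  61. ] plat [-109.4   36.9]
lug L bot [454.3  87.6  61. ] plat [-108.2  -33.4]
ROW [-419.0, 97.6, -50.0, -0.0017] -> [ 503.6 -315.   250.   -11. ]
```

>>> step_arm --steps '[[[-419,97.6,-50,-0.0017],[-419,97.6,-50,-0.0017],[-419,97.6,-50,-0.0017],[-419,97.6,-50,-0.0017],[-419,97.6,-50,-0.0017],[-419,97.6,-50,-0.0017],[-419,97.6,-50,-0.0017],[-419,97.6,-50,-0.0017],[-419,97.6,-50,-0.0017],[-419,97.6,-50,-0.0017],[-419,97.6,-50,-0.0017]]]' --claw 1

```text
t: 9.85
tcp_pos: [504.2, -313.2, 249.8]
orientation: [[0.188, 0.982, -0.0], [0.982, -0.188, 0.001], [0.001, -0.0, -1.0]]
contact_force: [-0.3, 0.6, -0.3]
grip_width: 85.3
```

```bash
python3 - <<'E'
from h import *
ms();s,st=wrist();cv2.imwrite("pics/w3.png",s["pixels"])
for n,z in(("handle",78),("toggle",25),("stand",0)):
    for m in mark_of("wrist",n)[:3]: p=onz(s,m["centre"],z);print(n,np.round(m["centre"]),round(m["score"],2),np.round(p,1))
u,v=proj(s,(503.6,-315,70)).astype(int);print(u,v)
a,b=max(0,u-80),max(0,v-60)
cv2.imwrite("pics/w3c.png",cv2.resize(s["pixels"][b:b+120,a:a+160],None,fx=5,fy=5,interpolation=cv2.INTER_CUBIC));print(a,b)
E
```

```text
t 9.85 tcp [ 504.2 -313.2  249.8] yaw -10.85 F [-0.3  0.6 -0.3] M [-0.   -0.01 -0.07] w 85.3 q7 32.1
handle [261. 163.] 0.94 [ 508.4 -310.6   78. ]
handle [158. 184.] 0.75 [ 392.2 -313.4   78. ]
toggle [260. 154.] 0.72 [ 506.7 -311.9   25. ]
toggle [176. 174.] 0.68 [ 396.7 -317.4   25. ]
stand [262. 147.] 0.95 [ 510.4 -309.     0. ]
257 165
177 105
```

View pics/w3c.png

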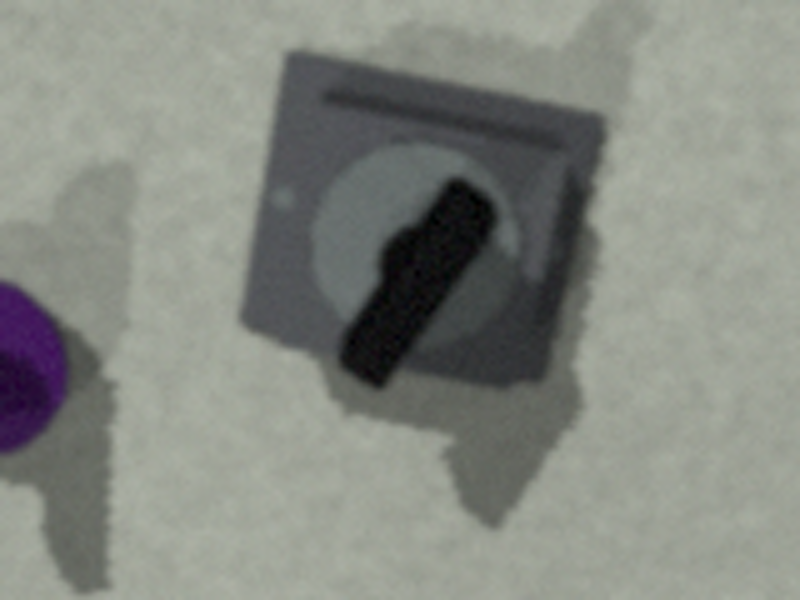

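```bash
python3 - <<'E'
from h import *
s,st=wrist()
f=lambda c,r,z:onz(s,(177+c/5,105+r/5),z)
c=[f(a,b,89) for a,b in((460,178),(497,212),(380,388),(340,358))]
mid=np.mean(c,0);d=(c[0]+c[1]-c[2]-c[3])/2;print(mid,np.linalg.norm(d),np.linalg.norm(c[0]-c[1]),"long-axis yaw",np.degrees(np.arctan2(d[1],d[0])))
print("washer ctr",f((312+520)/2,(142+350)/2,44))
ms()
E
```

```text
[ 507.95697725 -308.76032244   89.        ] 45.26230079531189 10.380605677843757 long-axis yaw 46.172539133839116
washer ctr [ 507.62531767 -309.82410745   44.        ]
t 10.1 tcp [ 503.8 -314.5  250.1] yaw -10.97 F [-0.1  0.6 -0.1] M [-0.05 -0.05 -0.01] w 85.1 q7 32.1
```

```bash
python3 - <<'E'
from h import *
go([508.3,-308.3,120,-43.8]); go([508.3,-308.3,69,-43.8])
E
```

```text
ROW [7.4, 3.3, 130.0, 0.5724] -> [ 508.3 -308.3  120.   -43.8]
ROW [0.0, 0.0, 51.0, 0.0] -> [ 508.3 -308.3   69.   -43.8]
```

>>> step_arm --steps '[[[7.4,3.3,50,0.18],[7.4,3.3,90,0.36],[7.4,3.3,120,0.5],[7.4,3.3,130,0.5724],[7.4,3.3,130,0.5724]]]' --claw 0.6

```text
t: 10.72
tcp_pos: [508.0, -307.7, 119.1]
orientation: [[0.691, 0.723, -0.002], [0.723, -0.691, 0.001], [-0.001, -0.002, -1.0]]
contact_force: [0.1, 0.4, 1.2]
grip_width: 51.0
```

>>> step_arm --steps '[[[0,0,20,0],[0,0,35,0],[0,0,45,0],[0,0,51,0],[0,0,51,0]]]'

```text
t: 11.35
tcp_pos: [508.2, -308.3, 68.8]
orientation: [[0.692, 0.722, -0.0], [0.722, -0.692, 0.0], [-0.0, -0.0, -1.0]]
contact_force: [-0.1, -0.4, 0.0]
grip_width: 51.3
```

>>> step_arm --steps '[[[0,0,0,0],[0,0,0,0],[0,0,0,0],[0,0,0,0]]]' --claw 0 --squeeze 25

```text
t: 11.85
tcp_pos: [508.5, -308.4, 69.4]
orientation: [[0.692, 0.722, 0.001], [0.722, -0.692, -0.0], [0.0, 0.001, -1.0]]
contact_force: [0.4, 0.8, 1.7]
grip_width: 11.6
```

```bash
python3 - <<'E'
from h import *
go([508.3,-308.3,200,-43.8]); print(PL(-76.5,2));go([*PL(-76.5,2),160,YAW])
E
```

```text
ROW [0.0, 0.0, -131.0, 0.0] -> [ 508.3 -308.3  200.   -43.8]
[492.31615514 116.29051577]
ROW [295.4, -305.4, 40.0, -0.5707] -> [492.3 116.3 160.  -11.1]
```

>>> step_arm --steps '[[[0,0,0,0],[0,0,-10,0],[0,0,-30,0],[0,0,-70,0],[0,0,-120,0],[0,0,-131,0],[0,0,-131,0]]]' --squeeze 60

```text
t: 12.72
tcp_pos: [508.2, -308.1, 200.4]
orientation: [[0.692, 0.722, 0.001], [0.722, -0.692, -0.0], [0.0, 0.0, -1.0]]
contact_force: [0.4, 0.9, -2.2]
grip_width: 10.2
```

>>> step_arm --steps '[[[43,-44,0,-0.1],[86,-88,0,-0.2],[129,-132,0,-0.3],[172,-176,0,-0.4],[215,-220,0,-0.5],[255,-262,0,-0.5707],[280,-290,5,-0.5707],[295.4,-305.4,20,-0.5707],[295.4,-305.4,40,-0.5707],[295.4,-305.4,40,-0.5707],[295.4,-305.4,40,-0.5707]]]'

```text
t: 14.1
tcp_pos: [492.4, 115.0, 159.7]
orientation: [[0.195, 0.981, -0.001], [0.981, -0.195, -0.001], [-0.001, -0.0, -1.0]]
contact_force: [-0.4, -0.2, 0.1]
grip_width: 10.1
```

```bash
python3 - <<'E'
from h import *
st=ms();s,st=wrist();cv2.imwrite("pics/w4.png",s["pixels"])
p=st["tcp_pos"];print(proj(s,p),proj(s,[492.3,116.3,51]),proj(s,p-[0,0,46]))
cv2.imwrite("pics/w4c.png",cv2.resize(s["pixels"][100:300,170:350],(720,800)[::1],interpolation=cv2.INTER_CUBIC)[:600])
E
```

```text
t 14.1 tcp [492.4 115.  159.7] yaw -11.23 F [-0.4 -0.2  0.1] M [0.   0.01 0.02] w 10.1 q7 -9.6
[257.63233492 243.69480012] [257.38870042 181.40546758] [257.71403246 210.39102898]
```

View pics/w4c.png

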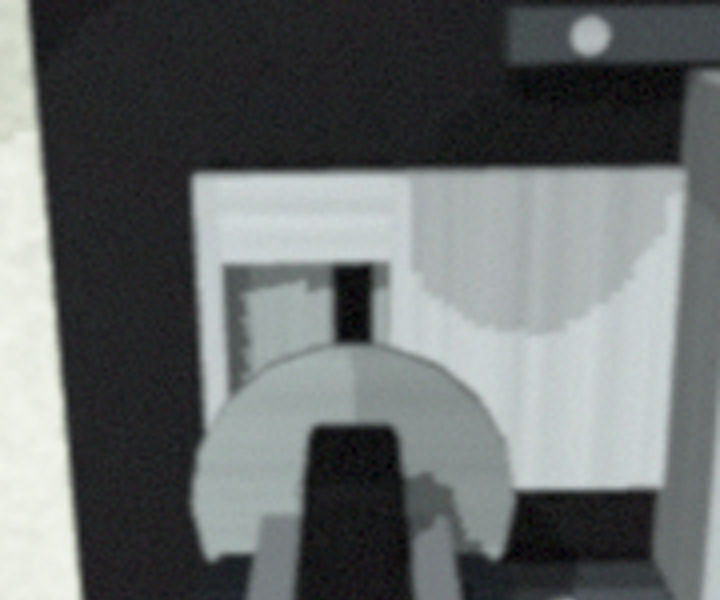

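>>> step_arm --steps '[[[0,0.6,20,0],[0,0.6,38,0],[0,0.6,50,0],[0,0.6,56,0],[0,0.6,56,0]]]'

```text
t: 14.78
tcp_pos: [493.0, 116.0, 104.0]
orientation: [[0.193, 0.981, -0.0], [0.981, -0.193, -0.0], [-0.0, -0.0, -1.0]]
contact_force: [-0.2, -0.2, -1.1]
grip_width: 10.4
```

>>> step_arm --steps '[[[0,0,1,0],[0,0,2,0],[0,0,3,0],[0,0,4,0],[0,0,5,0],[0,0,6,0]]]'

```text
t: 15.52
tcp_pos: [492.8, 116.2, 97.9]
orientation: [[0.192, 0.981, -0.0], [0.981, -0.192, -0.0], [-0.0, -0.0, -1.0]]
contact_force: [-0.4, -0.1, -0.6]
grip_width: 11.0
```

>>> step_arm --steps '[[[0,0,1,0],[0,0,2,0],[0,0,3,0],[0,0,4,0]]]'

```text
t: 16.02
tcp_pos: [492.8, 116.2, 93.9]
orientation: [[0.192, 0.981, -0.0], [0.981, -0.192, -0.0], [-0.0, -0.0, -1.0]]
contact_force: [0.3, 0.3, -1.2]
grip_width: 10.6
```

>>> step_arm --steps '[[[0,0,1,0],[0,0,2,0],[0,0,3,0],[0,0,3,0]]]'

```text
t: 16.52
tcp_pos: [492.8, 116.2, 90.9]
orientation: [[0.192, 0.981, -0.0], [0.981, -0.192, -0.0], [-0.0, -0.0, -1.0]]
contact_force: [0.0, -0.1, -0.4]
grip_width: 10.6
```

>>> step_arm --steps '[[[0,0,1,0],[0,0,2,0],[0,0,3,0],[0,0,3,0]]]'

```text
t: 17.02
tcp_pos: [492.9, 116.2, 88.3]
orientation: [[0.193, 0.981, 0.0], [0.981, -0.193, 0.0], [0.0, 0.0, -1.0]]
contact_force: [-1.2, -0.1, 5.7]
grip_width: 10.6
```

>>> step_arm --steps '[[[0,0,1,0],[0,0,2,0],[0,0,3,0],[0,0,3,0]]]'

```text
t: 17.52
tcp_pos: [492.9, 116.2, 85.4]
orientation: [[0.193, 0.981, 0.0], [0.981, -0.193, 0.0], [0.0, 0.0, -1.0]]
contact_force: [-1.4, -0.0, 7.3]
grip_width: 10.3
```

>>> step_arm --steps '[[[0,0,1,0],[0,0,2,0],[0,0,3,0],[0,0,3,0]]]'

```text
t: 18.02
tcp_pos: [492.9, 116.2, 82.7]
orientation: [[0.192, 0.981, 0.0], [0.981, -0.192, 0.0], [0.001, 0.0, -1.0]]
contact_force: [-2.3, 0.1, 9.2]
grip_width: 10.9
```

>>> step_arm --steps '[[[0,0,0.3,-0.12],[0,0,0.3,-0.26],[0,0,0.3,-0.4],[0,0,0.3,-0.52]]]'

```text
t: 18.52
tcp_pos: [493.1, 115.7, 82.6]
orientation: [[-0.323, 0.946, 0.001], [0.946, 0.323, -0.0], [-0.0, 0.001, -1.0]]
contact_force: [-2.4, -1.2, 9.2]
grip_width: 10.7
```

>>> step_arm --steps '[[[0,0,0,-0.15],[0,0,0,-0.3],[0,0,0,-0.45],[0,0,0,-0.6],[0,0,0,-0.75],[0,0,0,-0.9],[0,0,0,-1.051],[0,0,0,-1.051],[0,0,0,-1.051]]]'

```text
t: 19.65
tcp_pos: [492.6, 115.4, 82.5]
orientation: [[-0.981, 0.193, -0.001], [0.193, 0.981, -0.001], [0.0, -0.001, -1.0]]
contact_force: [-2.6, -2.4, 9.2]
grip_width: 10.6
```

```bash
python3 - <<'E'
from h import *
st=ms();print(TOP(st["tcp_pos"]))
E
```

```text
t 19.65 tcp [492.6 115.4  82.5] yaw 78.9 F [-2.6 -2.4  9.2] M [-0.4   0.61  0.05] w 10.6 q7 56.5
[-76.0836484   1.1309681]
```

>>> step_arm --steps '[[[0,0,-1,0],[0,0,-2,0],[0,0,-3,0],[0,0,-3,0]]]'

```text
t: 20.15
tcp_pos: [492.5, 115.4, 85.1]
orientation: [[-0.981, 0.193, -0.001], [0.193, 0.981, -0.001], [0.0, -0.001, -1.0]]
contact_force: [-1.9, -1.7, 7.7]
grip_width: 10.4
```

>>> step_arm --steps '[[[0,0,-0.5,0],[0,0,-1,0],[0,0,-1,0]]]'

```text
t: 20.52
tcp_pos: [492.6, 115.4, 85.9]
orientation: [[-0.981, 0.193, -0.001], [0.193, 0.981, -0.001], [0.001, -0.001, -1.0]]
contact_force: [-1.7, -1.7, 5.9]
grip_width: 10.5
```

>>> step_arm --steps '[[[0,0,-0.5,0],[0,0,-1,0],[0,0,-1,0]]]'

```text
t: 20.9
tcp_pos: [492.6, 115.4, 86.8]
orientation: [[-0.981, 0.193, -0.001], [0.193, 0.981, -0.001], [0.001, -0.001, -1.0]]
contact_force: [-1.8, -1.9, 5.7]
grip_width: 10.5
```

>>> step_arm --steps '[[[0,0,-0.5,0],[0,0,-1,0],[0,0,-1,0]]]'

```text
t: 21.28
tcp_pos: [492.5, 115.5, 87.1]
orientation: [[-0.981, 0.193, -0.001], [0.193, 0.981, -0.001], [0.001, -0.001, -1.0]]
contact_force: [-0.3, -3.5, -2.5]
grip_width: 10.5
```

>>> step_arm --steps '[[[0,0,0,0],[0,0,0,0],[0,0,0,0],[0,0,-20,0],[0,0,-60,0],[0,0,-110,0],[0,0,-110,0],[0,0,-110,0]]]' --claw 0.6

```text
t: 22.28
tcp_pos: [492.3, 116.2, 197.4]
orientation: [[-0.981, 0.192, -0.001], [0.192, 0.981, -0.0], [0.001, -0.0, -1.0]]
contact_force: [0.0, 0.1, -0.3]
grip_width: 51.3
```

```bash
python3 - <<'E'
from h import *
ms();s,st=wrist();c=s["pixels"][60:260,150:360];cv2.imwrite("pics/w5.png",cv2.resize(c,None,fx=3,fy=3,interpolation=3))
s=snapshot("scene");cv2.imwrite("pics/s5.png",cv2.resize(s["pixels"][130:250,220:380],None,fx=4,fy=4,interpolation=3))
E
```

```text
t 22.27 tcp [492.3 116.2 197.4] yaw 78.93 F [ 0.   0.1 -0.3] M [ 0.07  0.   -0.02] w 51.3 q7 58.5
```

View pics/w5.png

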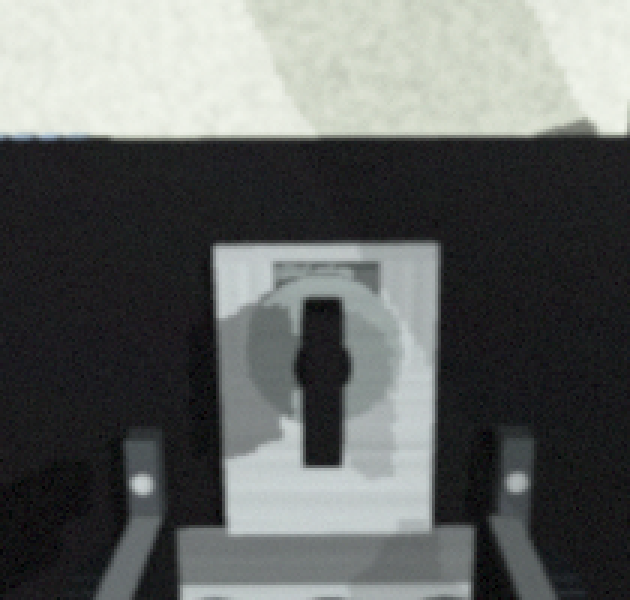

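View pics/s5.png

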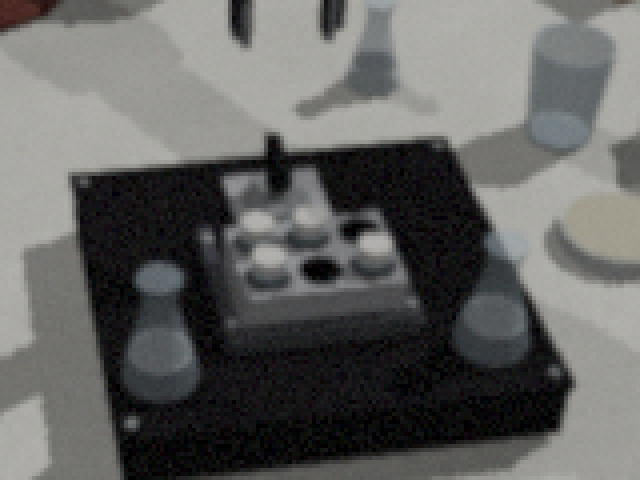

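```bash
python3 - <<'E'
from h import *
s,st=wrist();ms()
f=lambda c,r,z:np.round(TOP(onz(s,(150+(c+.5)/3-.5,60+(r+.5)/3-.5),z)),1)
print("lug front",f(325,242,61),"plate front",f(325,138,55),"win front",f(325,262,61),"handle ends",f(322,297,106.5),f(322,467,106.5))
print("lug sides",f(214,250,61),f(440,250,61))
E
```

```text
t 22.43 tcp [491.9 116.  196.3] yaw 78.92 F [-0.4 -0.  -1.8] M [-0.03  0.08 -0.04] w 51.2 q7 58.5
lug front [-110.2    1.4] plate front [-141.2    1.3] win front [-103.9    1.4] handle ends [-103.     0.7] [-54.1   0.6]
lug sides [-107.7  -33.2] [-107.7   37.2]
```

```bash
python3 - <<'E'
from h import *
json.dump([492.3,116.2,197,78.93],open("cmd.json","w"))
go([*PL(76,-45),220,YAW])
E
```

```text
ROW [-152.5, -47.0, -23.0, 1.5713] -> [632.9  40.8 220.  -11.1]
```

>>> step_arm --steps '[[[0,0,-23,0.18],[-30,-10,-23,0.36],[-60,-20,-23,0.54],[-90,-30,-23,0.72],[-120,-40,-23,0.9],[-152.5,-47,-23,1.08],[-152.5,-47,-23,1.26],[-152.5,-47,-23,1.44],[-152.5,-47,-23,1.5713],[-152.5,-47,-23,1.5713],[-152.5,-47,-23,1.5713],[-152.5,-47,-23,1.5713]]]' --claw 0

```text
t: 23.92
tcp_pos: [633.4, 40.7, 220.4]
orientation: [[0.192, 0.981, -0.001], [0.981, -0.192, 0.0], [-0.0, -0.001, -1.0]]
contact_force: [-0.3, 0.3, 0.1]
grip_width: -0.1
```

```bash
python3 - <<'E'
from h import *
ms();s,st=wrist();cv2.imwrite("pics/w6.png",s["pixels"])
for x,z in((67.5,95),(67.5,71),(67.5,55),(-7.5,95),(-107.5,61),(-140,55),(140,55)): print(x,z,proj(s,[*PL(x,1.5),z]))
print(s["cam_to_world"][:3,3],TOP(s["cam_to_world"][:3,3]))
cv2.imwrite("pics/w6c.png",cv2.resize(s["pixels"][80:280,20:286],(798,600),interpolation=3))
E
```

```text
t 23.93 tcp [633.4  40.7 220.4] yaw -11.06 F [-0.3  0.3  0.1] M [-0.   -0.02  0.04] w -0.1 q7 -7.1
67.5 95 [247.76743565 127.24013295]
67.5 71 [248.58399789 124.18571718]
67.5 55 [249.06009375 122.40484289]
-7.5 95 [163.19605954 127.14518605]
-107.5 61 [ 72.97773584 122.85300662]
-140 55 [ 44.39924677 122.17395741]
140 55 [320.54584138 122.48548861]
[648.72428544 118.25188002 363.37269506] [76.60454516 34.03667318]
```

View pics/w6c.png

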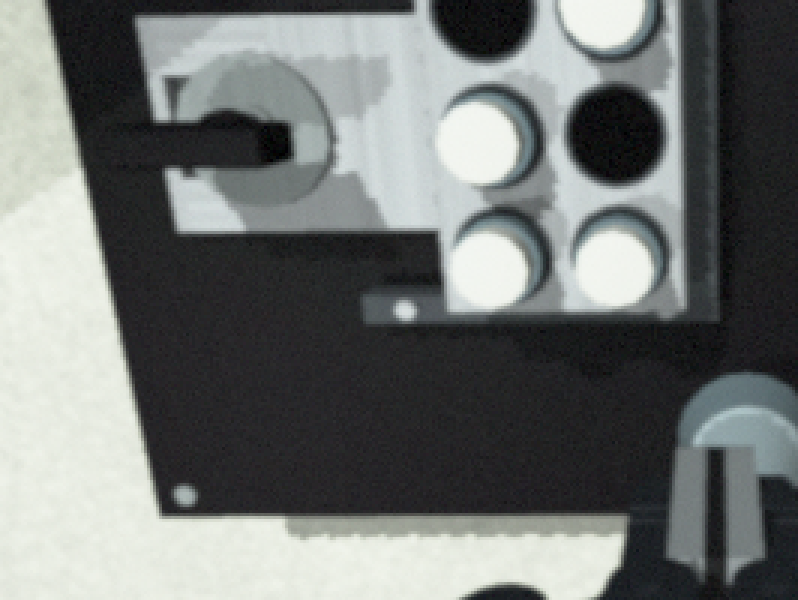

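```bash
python3 - <<'E'
import cv2,numpy as np
a=cv2.imread("pics/w6.png");g=a.mean(2)
for r in((108,112),(125,140),(160,178)): print(r,g[r[0]:r[1],240:268].mean(0).round().astype(int))
b=cv2.convertScaleAbs(a[90:195,225:275],alpha=2.5);cv2.imwrite("pics/w6d.png",cv2.resize(b,None,fx=5.7,fy=5.7,interpolation=3))
E
```

```text
(108, 112) [170 176 192 205 206 189 147  91  61  49  45  47  46  44  46  54  68  68
  58  36  16  13  19  19  21  28  30  27]
(125, 140) [123 154 182 199 204 198 173 125  76  51  46  45  44  45  46  52  61  68
  59  37  21  17  17  19  23  25  25  26]
(160, 178) [ 89  81 103 141 172 187 184 155 107  67  50  47  48  48  49  54  63  71
  65  44  23  15  16  20  23  28  29  28]
```

View pics/w6d.png

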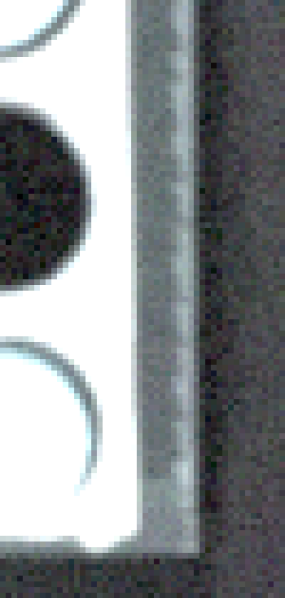

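```bash
python3 -c "
from h import *
print(job_done());ms()"
```

```text
the job is handed in; nothing more can be done
None
the job is handed in; nothing more can be done
```

The job is handed in, at about 24 s of the 72 s allowed. The block is home and the toggle is latched under the keeper, as far as my checks can tell; no verdict was reported.

**What I did**
- **Block:** pushed it home. It slid at about 8 N until it stopped against the back stop. The highest push reading was 18 N horizontally, about 26 N including the upward part.
- **Keeper slot:** saw it in the wrist image, about 9 mm towards the block from the nominal point. The cross-bar dropped through without touching.
- **Toggle:** gripped it at its stand, lowered it in and pressed it to about z = 38 mm in the platform's frame with 9–10 N. I turned it 90°, raised it until the bar met the groove roof, with the origin at about 42.6 mm, and released it.

**Last checks**
- **Roof contact:** the lifting force dropped sharply at the expected groove height, not 2.5 mm lower at the lands.
- **Toggle:** after release the handle stands upright, along the platform's x.
- **Block:** a view from above the back stop shows no gap behind it.
- **Robot:** the gripper is clear of everything and reads no contact force. I did not check every bystander afterwards, but none was touched that I noticed.

**What disagreed:** position readings of the lug and plate front edges differed by 1–4 mm between views. I relied on the hard-stop force and the missing gap to judge that the block is home.

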